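Clamp a loaf tin with the folding-crank vice

TASK

Swing the red folding handle of the tin vice's crank up until it stands fully upright, then, keeping hold of that handle, wind the crank clockwise (seen from above) until the blue jaw presses the loaf tin snugly against the fence: running free it takes about 10 N at the handle, and it is snug at about 16 N; much harder and the thin tin dents. Then let go and leave the tin standing flat and clamped; do not touch the tin itself, nor the bottle, bowl and brush.

Things in the scene. Friction and masses are not known exactly. Their poses are not given: they have to be found in the camera images.
- vice: Bench vice for loaf tins, bolted down. Grey bed 140 x 345 x 15 mm, green gearbox 84 x 84 mm with its top at 85 mm at one end, green fence with black rubber facing at the other. Origin on the table directly under the crank's vertical axis; +y points along the bed from crank to fence, z up; bed spans y -60 to +285 mm. Everything except crank and handle is lower than 90 mm
- crank_axis (a point): On the crank's vertical axis, 105 mm above the table; steel crank arm 22 mm wide, top at 110 mm. Clockwise moves the jaw 5 mm towards the fence per radian; 5 to 14 rad may be needed. Moving free takes 0.60 N m (10 N at the handle); the screw stays where it is left. 10 N of jaw force adds 0.05 N m (0.8 N at the handle); held still, the handle pushes back with about that added part alone
- handle_pivot (a point): Middle of the folding handle's hinge pin at the outer end of the crank arm: 60 mm from the crank axis, 133 mm above the table; it goes round with the crank, which starts at any angle. The pin lies level, square to the arm
- handle (a joint): Fold angle of the handle (rad): 0 lies flat along the top of the crank arm, pointing inward over the crank axis; 1.57 upright, against its stop. It starts between 0 and 0.12. The hinge is stiff (0.12 N m, 2 N at 60 mm from the pin) and stays where left; it swings up and outward about the pin
- grip: Red round grip of the handle, 18 mm diameter, 70 mm long, spins freely on the handle's own axis. Origin at its middle, 49 mm from the hinge pin; it covers from 14 to 84 mm from the pin. Folded, its centre line is 133 mm above the table (underside 14 mm above the arm); upright its top is at 217 mm. Its x axis runs along the handle, from free end to pin
- jaw: Blue jaw plate 120 x 16 x 62 mm, slides along the vice's y; origin at the middle of its underside, 17 mm above the table. On its fence side it carries a black rubber pad on a stiff spring (12 N/mm, 16 mm of travel); the free pad's face stands 27 to 37 mm from the plate's middle: that setting differs each time and is not measured
- tin: Dark steel open loaf tin 150 x 90 x 68 mm, about 0.45 kg, loose on the vice's bed, its 90 mm width along the vice's y, with up to 12 mm of play to the fence, which the jaw pushes out. Origin under its middle, 15 mm above the table. Snug is 40 to 110 N of jaw force, best 75 N (16 N at the moving handle); it dents above 150 N (22 N). Once all touch, jaw force grows about 55 N per radian
- fence_face (a point): Middle of the fence's rubber face, 247 mm along the vice's y from the crank axis, 50 mm above the table
- oil_bottle: Amber oil bottle, 60 mm diameter, 130 mm tall, origin at the middle of its underside. Leave alone
- bowl: Aluminium bowl, 110 mm across, 50 mm tall, origin under its middle. Leave alone
- brush: Wooden pastry brush lying on the table beyond the vice. Leave alone
Things that resemble listed ones, but are neither listed nor needed, are in the scene too. Several things have the shape of the tin; the one meant has the colours described above.

How it is judged:
On the way, in this order (a step that is already met when the one before it is completed fails the run):
1. the handle is swung fully upright while the jaw is still clear of the tin (value of joint handle above 1.45 rad and contact force between jaw and tin below 1 N), for 0.2 s.
2. the jaw presses the tin against the fence while the crank is being driven by its handle (contact force between jaw and tin above 15 N and contact force between the fingers and grip above 1 N and value of joint handle above 1.2 rad), for 0.1 s.
At the end, for the whole second after the job is handed in: The jaw presses the tin with 40 to 110 N, the tin stands flat on the bed (within 0.06 rad, raised less than 5 mm) and at rest, and the robot touches nothing (contact force between jaw and tin between 40 and 110 N and angle between tin's own z axis and vertical below 0.06 rad and z of tin in the frame of vice below 0.02 m and linear speed of tin below 0.01 m/s).
It fails at once if the tin is squeezed with more than 150 N (dented) (contact force between jaw and tin above 150 N).
It fails at once if the bottle, bowl or brush is moved more than 20 mm (distance of any of oil_bottle, bowl, brush from where it was at the start of the episode above 0.02 m).
It fails at once if the robot touches the tin (contact force between any of the fingers, the arm and tin above 1 N).
It also fails if it takes over 72 s, if anything falls off the work surface, if the arm or the gripper's body presses on something with over 40 N, if the wrist force passes 120 N, or if a joint passes its speed limit or range.

ROBOT

A 6-joint arm with a two-finger parallel gripper is mounted at the origin on the work surface. World frame = base frame: x ahead of the robot, y to its left, z up, the work surface at z = 0. Lengths are in m, angles in rad, forces in N, time in s.
With the tool pointing down it reaches from about 0.35 to 0.725 m from the base axis. Payload 6 kg.
Tool frame: the origin (TCP) lies midway between the tips of the shut fingers; the grasp point (between the pads) lies env.tcp_to_grasp behind it (env.tcp_to_grasp is the distance from the TCP to the grasp point, in m); z points along the fingers, y is the line along which they close (so a half turn about z gives the same grasp; the last joint's range is limited). The gripper opens to 85 mm and grips with 20 to 120 N. Pads are 22 mm wide; open, the fingers measure 114 mm over their backs; the gripper's body (76 mm by 85 mm) begins 54 mm behind the grasp point. The pads swing forward as they close: fully open they stand 13 mm farther back than shut.
Start: joints at [-0.951, 0.04, 0.085, 0, -1.615, -0.334], TCP at [0.169, -0.576, 0.231] pointing down, gripper open.
Joint ranges: [-2.56, 2.56], [-1.29, 2.01], [-1.08, 1.49], [-3.29, 1.98], [-2.81, -0.18], [-2.99, 2.99]. Speed limits (rad/s): [2.57, 2.57, 3.01, 3.14, 3.14, 3.14].

INTERFACE

Orientations are given as a rotation vector (axis times angle).
In Python, from workcell import monitor, read_camera, calibration, env gives the robot as it stands. The module is installed in compiled form; this text tells all that it offers.
- The arm moves only by the shell command python3 -m handwheel 'ROWS' [OPENING] [FORCE]. ROWS is JSON, one flat list of numbers, 4 for each row, row after row: the shift along the tool's x, y, z in mm, then the turn about the tool's z in degrees. In form: [tx, ty, tz, yaw, tx, ty, tz, yaw, ...]. A call has 1 to 10 rows; each row is the pose to reach, as a shift and turn from the pose commanded when the call began, along the tool's axes at that moment; what a row does not reach only later rows make up. A row lasts 1/8 s, in which the tool goes at most 62.5 mm and 10.7 degrees, less where a joint would pass 70% of its speed; a pose out of reach is approached as far as the arm can. A call with a gripper value outside its range is refused whole. OPENING is the finger opening in mm, from 0 to 85.4, set as the call begins (- or left out, the last holds). The fingers move at their own pace and stop on an object; FORCE is the grip in N (left out, the last holds). Time passes only in rows, so rows that repeat a pose let the fingers close. It gives the time, the measured TCP pose, the force, the opening and the grip force at its end, in the units of the state.
- monitor.state(): the state, without advancing time (a new reading comes with each control period).
- read_camera(name): name is "scene" or "top"; returns the picture (400x640x3 uint8, blue, green, red); there is no depth.
- calibration(name): a dict with "mtx" (3x3 intrinsics, pixels), "D" ([k1, k2, p1, p2, k3] as OpenCV has them; the pictures are not rectified), "xyz" and "rotation" of the camera in the world. Camera axes: x right, y up, looking along -z (the intrinsics and any distortion apply to the point x, -y, -z); pixel columns grow to the right and rows downward; lengths in m; the calibration is good to about 2 mm. A picture is of the moment at which its call begins. calibration takes no time and is no camera call.
- env.sign_off(): hands the job in; it is judged then, once.
The state is a dict: "clock": time; "joint_positions": joint angles; "qvel": joint speeds; "effort": joint torques, N m; "eef_pos": TCP position; "orientation": TCP orientation; "wrist_force": force on the tool from outside, world axes, zero at the start; "wrist_torque": the same for the moment, N m; "opening": opening from 0.0 (shut) to 1.0 (fully open); "grip_force": force on a finger pad.
Only numpy, scipy, OpenCV 4.12 (cv2) and the standard library are available. Lean on these libraries where they do the work, as an engineer would, in place of code of your own. Each camera call takes 0.05 s, during which the arm holds its last target. There are 200 camera calls.

## Working session

There is one attempt and no reset: what is moved stays moved. The work goes in short steps, Python scripts to look and compute and a shell command to move; the robot and the scene stay as the last step left them, time stands still between calls to the robot, and variables do not carry over. Pictures are saved under pics/ and viewed, at most 10 in all, crops included, and the job is handed in when it is done.

```bash
mkdir -p pics
python3 - <<'E'
from workcell import monitor, read_camera, calibration, env
import cv2
for n in("scene","top"):
    cv2.imwrite(f"pics/{n}0.png",read_camera(n)); c=calibration(n); print(n,c)
s=monitor.state(); print(s, env.tcp_to_grasp)
E
```

```text
scene {'mtx': array([[466.04844839,   0.        , 314.27716673],
       [  0.        , 466.04844839, 195.75185666],
       [  0.        ,   0.        ,   1.        ]]), 'D': array([-0.11682247,  0.        ,  0.        ,  0.        ,  0.        ]), 'xyz': array([ 0.90821683, -0.61163326,  1.157712  ]), 'rotation': array([0.58552618, 0.12551585, 0.44498771])}
top {'mtx': array([[377.29478006,   0.        , 321.72922563],
       [  0.        , 377.29478006, 197.35928704],
       [  0.        ,   0.        ,   1.        ]]), 'D': array([0.02274638, 0.        , 0.        , 0.        , 0.        ]), 'xyz': array([0.4255343 , 0.00319251, 1.15916214]), 'rotation': array([ 0.13277577, -0.13481841, -1.58523501])}
{'clock': 0.1, 'joint_positions': array([-9.51291380e-01,  4.07610532e-02,  8.38946560e-02, -3.82281069e-04,
       -1.61550577e+00, -3.33702541e-01]), 'qvel': array([ 1.11918221e-03, -3.08301913e-03,  3.04118369e-03,  5.43356089e-04,
       -4.85257259e-04,  4.55096335e-05]), 'effort': array([-4.82604883e-03, -3.69350767e+01,  3.48278904e+01,  6.95165724e+00,
       -4.53800472e-03,  1.33400714e-06]), 'eef_pos': array([ 0.16913347, -0.5753561 ,  0.23036974]), 'orientation': array([ 4.47382315e-01, -3.10918596e+00, -2.47437672e-03]), 'wrist_force': array([0.30891723, 0.93381494, 0.14422224]), 'wrist_torque': array([-0.00326484,  0.00258752,  0.05170483]), 'grip_force': 0.0, 'opening': 1.0009124541392815} 0.0187
```

View pics/scene0.png

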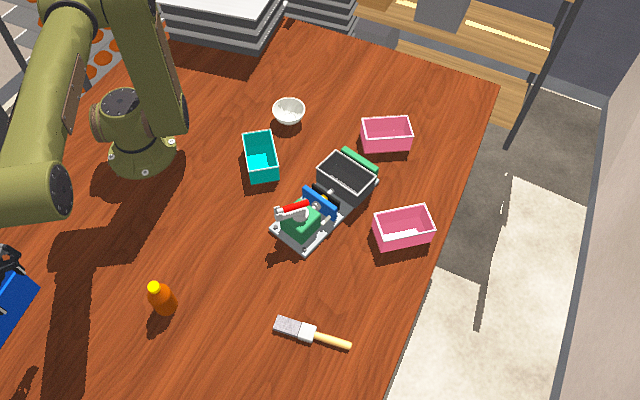

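View pics/top0.png

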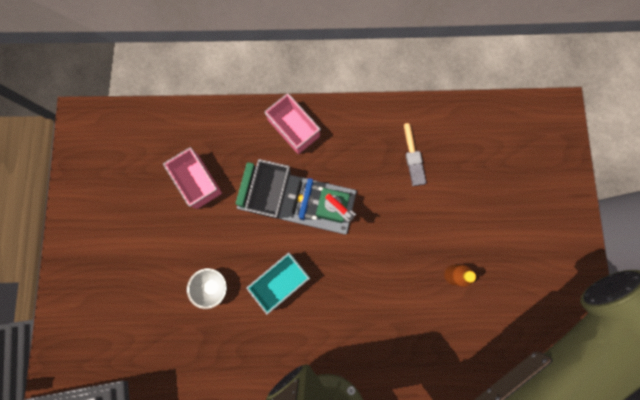

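The scene view shows the vice near (320,200), with the red handle from (280,212) to (308,205). The top view has it from (326,197) to (350,214), with the fence at the left (245,185). I'll crop closer and segment the red and green parts.

```bash
cat > h.py <<'E'
import numpy as np, cv2
from scipy.spatial.transform import Rotation as R
from workcell import monitor, read_camera, calibration, env
def ray(n,px):
    c=calibration(n); u=cv2.undistortPoints(np.array([[px]],float),c["mtx"],c["D"])[0,0]
    return c["xyz"], R.from_rotvec(c["rotation"]).apply([u[0],-u[1],-1.])
def plane(n,px,z):
    o,d=ray(n,px); return o+d*(z-o[2])/d[2]
def proj(n,P):
    c=calibration(n); p=R.from_rotvec(c["rotation"]).inv().apply(np.atleast_2d(P)-c["xyz"])*[1,-1,-1]
    return cv2.projectPoints(p,np.zeros(3),np.zeros(3),c["mtx"],c["D"])[0][:,0]
def tri(a,b):
    (o,d),(p,e)=ray("scene",a),ray("top",b)
    s=np.linalg.lstsq(np.c_[d,-e],p-o,rcond=None)[0]; A,B=o+d*s[0],p+e*s[1]
    return (A+B)/2,np.linalg.norm(A-B)
def mask(im,h0,h1,s=120,v=60):
    H=cv2.cvtColor(im,cv2.COLOR_BGR2HSV); h=H[...,0].astype(int)
    return (((h>=h0)&(h<=h1)) if h0<=h1 else ((h>=h0)|(h<=h1)))&(H[...,1]>s)&(H[...,2]>v)
def axis(m):
    ys,xs=np.nonzero(m); p=np.c_[xs,ys].astype(float); c=p.mean(0); d=np.linalg.svd(p-c,full_matrices=False)[2][0]
    t=(p-c)@d; return c,c+d*t.min(),c+d*t.max(),len(p)
def big(m,roi):
    x0,x1,y0,y1=roi; k=np.zeros(m.shape,np.uint8); k[y0:y1,x0:x1]=m[y0:y1,x0:x1]
    n,l,s,_=cv2.connectedComponentsWithStats(k); return l==1+np.argmax(s[1:,4])
E
python3 - <<'E'
from h import *
for n,roi in (("scene",(260,390,140,260)),("top",(230,370,150,240))):
    im=cv2.imread(f"pics/{n}0.png")
    for nm,a in (("red",(172,6,150,90)),("green",(60,85,80,30)),("blue",(100,118,150,60))):
        m=mask(im,*a); 
        try: print(n,nm,[np.round(x,1) for x in axis(big(m,roi))], cv2.minAreaRect(np.argwhere(big(m,roi))[:,::-1].astype(np.float32)))
        except Exception as e: print(nm,e)
a=cv2.imread("pics/scene0.png")[140:260,260:390]; b=cv2.imread("pics/top0.png")[150:240,230:370]
f=lambda i:cv2.resize(i,(400,int(i.shape[0]*400/i.shape[1])),interpolation=cv2.INTER_CUBIC)
a,b=f(a),f(b); c=np.zeros((max(len(a),len(b)),800,3),np.uint8); c[:len(a),:400]=a; c[:len(b),400:]=b
cv2.imwrite("pics/crop.png",c)
E
```

```text
scene red [array([295.1, 205.5]), array([308.2, 201.7]), array([282.6, 209.1]), np.int64(175)] ((295.3990783691406, 205.33030700683594), (6.800566673278809, 26.627573013305664), 73.3007583618164)
scene green [array([301.9, 226.1]), array([321.5, 217.3]), array([283.4, 234.4]), np.int64(770)] ((301.01373291015625, 221.869873046875), (31.981201171875, 37.6865234375), 42.87889862060547)
scene blue [array([320.3, 202.1]), array([302.6, 187.3]), array([337.2, 216.2]), np.int64(462)] ((319.2108154296875, 202.3351287841797), (44.7010498046875, 14.263164520263672), 36.02737045288086)
top red [array([336.1, 203.3]), array([326.8, 195.1]), array([345. , 211.2]), np.int64(137)] ((335.90057373046875, 203.1105194091797), (24.231386184692383, 5.649035453796387), 41.987213134765625)
top green [array([330.6, 205.3]), array([342. , 189.6]), array([321.1, 218.3]), np.int64(423)] ((332.04705810546875, 204.78823852539062), (28.634824752807617, 29.068683624267578), 12.528807640075684)
top blue [array([305.6, 198.8]), array([310.3, 179.1]), array([300.9, 218. ]), np.int64(169)] ((305.6176452636719, 198.5294189453125), (5.335783958435059, 40.01837158203125), 14.03624439239502)
```

View pics/crop.png

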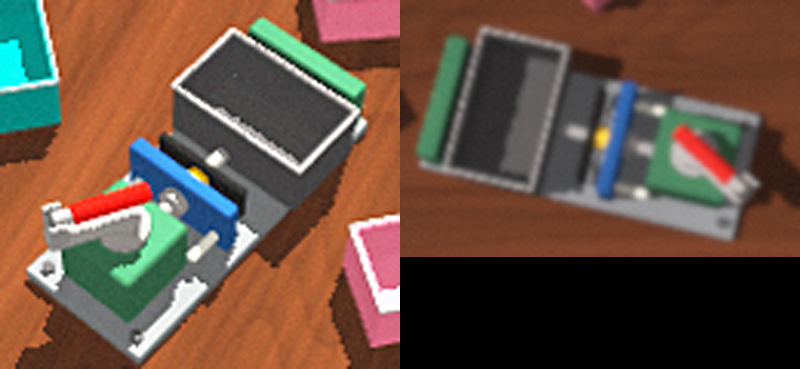

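The crop shows the hinge at the left end of the red grip in the scene view (282,209) and at the lower right end in the top view (345,211). The handle lies nearly flat, with its free end over the gearbox. The tin is clear of the jaw pad. Next I'll triangulate.

Run:
```python
from h import *
for a,b in (((295.1,205.5),(336.1,203.3)),((282.6,209.1),(345,211.2)),((308.2,201.7),(326.8,195.1))): print(tri(a,b))
c=plane("top",(336.1,203.3),.135)
h=plane("top",(345,211.2),.135);f=plane("top",(326.8,195.1),.135); d=(h-f)/np.linalg.norm(h-f)
c2=plane("scene",(295.1,205.5),.135);h2=plane("scene",(282.6,209.1),.135);f2=plane("scene",(308.2,201.7),.135);d2=(h2-f2)/np.linalg.norm(h2-f2)
print(np.linalg.norm(h-f),c,d,np.linalg.norm(h2-f2),c2,d2)
for cc,dd in((c,d),(c2,d2)): print("pin",cc+.049*dd,"axis",cc-.011*dd,np.degrees(np.arctan2(dd[1],dd[0])))
# jaw top line, vice dir
e1,e2=plane("top",(310.3,179.1),.079),plane("top",(300.9,218),.079); print("jaw top",e1,e2,np.linalg.norm(e1-e2))
for n in("scene","top"):
    im=cv2.imread(f"pics/{n}0.png"); roi=(340,385,140,175) if n=="scene" else (230,256,155,215)
    m=big(mask(im,60,85,80,30),roi); print(n,"fence",axis(m)[:3])
s=monitor.state(); print(R.from_rotvec(s["orientation"]).as_matrix().round(3))
```

```text
(array([ 0.58353571, -0.03881196,  0.13797312]), np.float64(2.420330334557495e-05))
(array([ 0.56054225, -0.0629855 ,  0.13873612]), np.float64(0.0015779177550370442))
(array([ 0.6077735 , -0.01322466,  0.13713979]), np.float64(0.0020400746418483486))
0.06688097966218698 [ 0.58398604 -0.03894166  0.135     ] [-0.68283457 -0.73057303  0.        ] 0.07033302694917125 [ 0.58259822 -0.03713375  0.135     ] [-0.70009504 -0.71404967  0.        ]
pin [ 0.55052715 -0.07473974  0.135     ] axis [ 0.59149722 -0.03090536  0.135     ] -133.0655455963989
pin [ 0.54829356 -0.07212218  0.135     ] axis [ 0.59029926 -0.0292792   0.135     ] -134.43462963310986
jaw top [0.66575994 0.03251207 0.079     ] [0.55175158 0.06109597 0.079     ] 0.11753699374488746
scene fence (array([359.84666667, 159.35333333]), array([341.92598065, 147.58939968]), array([377.85470996, 171.17461218]))
top fence (array([244.92604502, 184.15434084]), array([250.49664942, 163.40174452]), array([239.37546055, 204.83235533]))
[[-0.959 -0.282 -0.001]
 [-0.282  0.959  0.002]
 [ 0.     0.002 -1.   ]]
```

```bash
cat >> h.py <<'E'
def to(x,y,z,ang=None):
    "shift in tool axes (mm), yaw(deg) to bring the grasp point to x,y,z and tool x axis to world angle"
    s=monitor.state(); M=R.from_rotvec(s["orientation"]).as_matrix()
    d=M.T@(np.array([x,y,z-env.tcp_to_grasp])-s["eef_pos"])*1000
    a=np.degrees(np.arctan2(M[1,0],M[0,0])); yaw=None if ang is None else -((ang-a+180)%360-180)
    print("shift",d.round(1),"yaw",yaw,"xang",a.round(2),"F",s["wrist_force"].round(1),"t",round(s["clock"],2),"joints",s["joint_positions"].round(2),"tilt",M[2].round(3))
E
python3 -m handwheel '[-20,14,0,-3,-60,43,0,-6,-105,76,0,-9,-155,112,0,-12,-205,148,0,-15,-255,184,0,-18,-305,220,0,-21,-355,257,0,-24,-395,286,0,-27,-420,304,0,-30]' 85 60
python3 -c "
from h import *
to(.592,-.0287,.20,-133.7)"
```

```text
clock: 1.35
eef_pos: [0.4873, -0.1634, 0.2307]
orientation: [1.242, -2.885, -0.001]
wrist_force: [-0.1, -0.9, 0.5]
opening: 1.0
grip_force: 0.0
shift [-169.8   16.4   49.3] yaw 0.2918160224706412 xang -133.41 F [-0.1 -0.9  0.5] t 1.35 joints [ 0.07 -0.19 -0.13 -0.   -1.63 -0.83] tilt [ 0.     0.001 -1.   ]
```

```bash
python3 -m handwheel '[-30,3,0,0,-80,8,0,0,-130,12,0,0,-160,15,10,0,-170,16,30,0,-170,16,55,0,-170,16,75,0,-170,16,84,0,-170,16,84,0]'
python3 - <<'E'
from h import *
to(.592,-.0287,.138,-133.7)
a=read_camera("scene")[120:270,240:400]; b=read_camera("top")[140:250,250:370]
f=lambda i:cv2.resize(i,(400,int(i.shape[0]*400/i.shape[1])),interpolation=cv2.INTER_CUBIC)
a,b=f(a),f(b); c=np.zeros((max(len(a),len(b)),800,3),np.uint8); c[:len(a),:400]=a; c[:len(b),400:]=b
cv2.imwrite("pics/crop2.png",c)
E
```

```text
clock: 2.48
eef_pos: [0.5918, -0.0319, 0.147]
orientation: [1.236, -2.887, -0.0]
wrist_force: [-0.2, -1.2, 0.4]
opening: 0.994
grip_force: 0.0
shift [-2.5  2.1 27.7] yaw 0.049104648644714644 xang -133.65 F [-0.2 -1.2  0.4] t 2.48 joints [ 0.28  0.03 -0.08  0.   -1.46 -1.05] tilt [ 0.001  0.    -1.   ]
```

View pics/crop2.png

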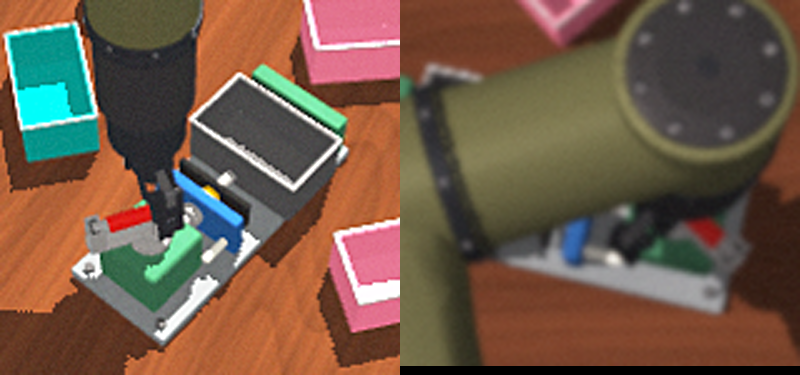

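The fingers straddle the grip's free end (left panel, about (160,215)), with the hinge at (95,230). I'll descend and close gently.

```bash
python3 -m handwheel '[-1,1,10,0,-2,2,20,0,-2,2,26,0,-2,2,27,0]' 
python3 -m handwheel '[0,0,0,0,0,0,0,0,0,0,0,0,0,0,0,0,0,0,0,0,0,0,0,0]' 10 30
python3 -c "
from h import *
to(.592,-.0287,.138,-133.7)"
```

```text
clock: 3.08
eef_pos: [0.5918, -0.0287, 0.1195]
orientation: [1.237, -2.887, -0.0]
wrist_force: [0.8, -0.6, -0.1]
opening: 0.993
grip_force: 0.0
clock: 3.82
eef_pos: [0.5923, -0.0287, 0.1205]
orientation: [-1.237, 2.887, -0.0]
wrist_force: [0.9, -1.1, 0.8]
opening: 0.2
grip_force: 29.7
shift [0.2 0.2 1.2] yaw 0.06831281800691613 xang -133.63 F [ 0.9 -1.1  0.8] t 3.83 joints [ 0.29  0.04 -0.12  0.   -1.41 -1.05] tilt [-0. -0. -1.]
```

```bash
python3 -m handwheel '[0.4,0,-5,0,1.4,0,-10.4,0,4.6,0,-20.5,0,9.4,0,-29.8,0,15.7,0,-38.3,0,15.7,0,-38.3,0]'
python3 -c "
from h import *
to(.592,-.0287,.138,-133.7)"
```

```text
clock: 4.58
eef_pos: [0.5805, -0.0407, 0.1576]
orientation: [1.235, -2.886, -0.001]
wrist_force: [0.6, -4.0, -4.3]
opening: 0.197
grip_force: 30.2
shift [-16.7  -0.1  38.3] yaw 0.02426377259138235 xang -133.68 F [ 0.6 -4.  -4.3] t 4.58 joints [ 0.27 -0.   -0.09 -0.   -1.48 -1.04] tilt [ 0.002  0.001 -1.   ]
```

Going well; I'll continue the arc (shifts relative to here).

```bash
python3 -m handwheel '[7.7,0,-7.1,0,16.5,0,-13,0,26.1,0,-17.2,0,36.3,0,-19.8,0,46.3,0,-20.6,0,48,0,-20.6,0,48,0,-20.6,0]'
python3 - <<'E'
from h import *
to(.592,-.0287,.138,-133.7)
a=read_camera("scene")[100:250,240:400]
cv2.imwrite("pics/crop3.png",cv2.resize(a,(640,600),interpolation=cv2.INTER_CUBIC))
E
```

```text
clock: 5.45
eef_pos: [0.5491, -0.0734, 0.1793]
orientation: [-1.237, 2.884, 0.002]
wrist_force: [6.1, 3.4, -2.6]
opening: 0.188
grip_force: 29.2
shift [-61.7  -0.2  60.3] yaw 0.11989233858662374 xang -133.58 F [ 6.1  3.4 -2.6] t 5.45 joints [ 0.23 -0.08 -0.13 -0.   -1.52 -0.99] tilt [-0.004 -0.    -1.   ]
```

View pics/crop3.png

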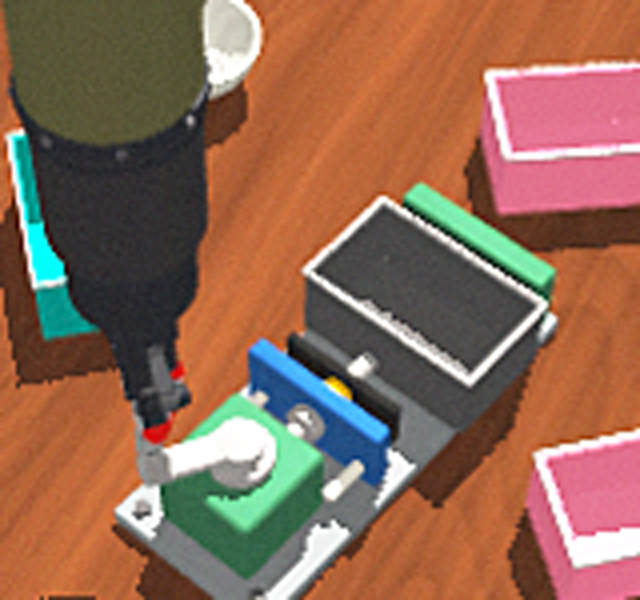

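The handle is upright, at crop (160,400), and pressing on its stop with 6.7 N inward. I'll grip harder and wind the first half turn; at least 5 rad is needed, so this stays well short of clamping.

```bash
python3 -m handwheel '[-1,0,0,0,-1,0,0,0]' 10 60
python3 -m handwheel '[-2.9,18.5,0,0,-11.5,35.3,0,0,-24.7,48.5,0,0,-41.5,57.1,0,0,-60,60,0,0,-78.5,57.1,0,0,-95.3,48.5,0,0,-108.5,35.3,0,0,-117.1,18.5,0,0,-120,0,0,0]'
python3 -c "
from h import *
to(.591,-.03,.198,-133.7)"
```

```text
clock: 5.75
eef_pos: [0.5499, -0.0726, 0.1793]
orientation: [-1.237, 2.884, 0.002]
wrist_force: [4.3, 2.2, -3.7]
opening: 0.166
grip_force: 59.7
clock: 7.0
eef_pos: [0.6228, 0.0059, 0.1794]
orientation: [1.221, -2.865, 0.003]
wrist_force: [-48.3, -17.8, 15.5]
opening: 0.115
grip_force: 24.9
shift [47.9 -1.9  1.3] yaw -0.13726170019532447 xang -133.84 F [-48.3 -17.8  15.5] t 7.0 joints [ 0.33  0.12  0.08  0.   -1.55 -1.1 ] tilt [ 0.026  0.008 -1.   ]
```

Run:
```python
from h import *
a=read_camera("scene")[100:250,240:400]
cv2.imwrite("pics/crop4.png",cv2.resize(a,(640,600),interpolation=cv2.INTER_CUBIC))
s=monitor.state(); print(s["wrist_force"],s["wrist_torque"],s["eef_pos"],s["effort"].round(1))
```

```text
[-39.44699294 -21.8599299   11.52888023] [-6.78460398 12.5307989  -0.58106741] [0.62344434 0.0037775  0.17948127] [ 14.8 -30.6  41.7   1.3  14.3   0.6]
```

View pics/crop4.png

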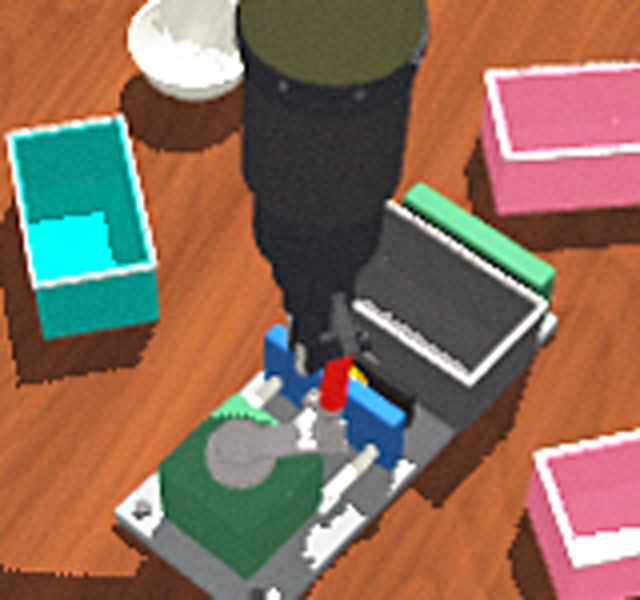

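The arm points right in the crop, with the hinge near (330,430) and the red at (335,385), so the fingers hold it off-centre. I'll quantify it by comparing projected upright lines with the red pixels.

Run:
```python
from h import *
def full(p): return np.round((np.atleast_2d(p)-[240,100])*4)
c=np.array([.591,-.03,0])
def pt(ang,fold,r):
    u=np.array([np.cos(ang),np.sin(ang),0]); return c+u*(.06-r*np.cos(fold))+[0,0,.133+r*np.sin(fold)]
for n,angs in (("crop3",[-134]),("crop4",[20,35,46,60])):
    im=cv2.imread(f"pics/{n}.png"); m=mask(im,172,6,150,90); m=big(m,(100,420,300,480)) if n=="crop4" else m&(np.indices(m.shape)[0]>300)&(np.indices(m.shape)[1]<250)
    k,l,s,ce=cv2.connectedComponentsWithStats(m.astype(np.uint8)); print(n,s[1:].tolist(),ce[1:].round().tolist())
    for a in angs:
        for f in (1.0,1.57): print(a,f,[full(proj("scene",pt(np.radians(a),f,r)))[0].tolist() for r in (0,.02,.049,.084)])
    print("grasp",full(proj("scene",[.5491,-.0734,.198] if n=="crop3" else [.6232,.0045,.198])))
```

```text
crop3 [[31, 303, 3, 5, 10], [35, 318, 3, 6, 15], [91, 335, 3, 1, 3], [78, 337, 3, 4, 8], [18, 358, 1, 1, 1], [170, 360, 15, 20, 192], [143, 411, 33, 33, 478], [177, 581, 1, 1, 1]] [[32.0, 305.0], [36.0, 321.0], [92.0, 335.0], [79.0, 338.0], [18.0, 358.0], [178.0, 371.0], [159.0, 431.0], [177.0, 581.0]]
-134 1.0 [[149.0, 446.0], [164.0, 428.0], [186.0, 400.0], [213.0, 365.0]]
-134 1.57 [[149.0, 446.0], [148.0, 430.0], [145.0, 405.0], [142.0, 373.0]]
grasp [[143. 391.]]
crop4 [[320, 355, 34, 57, 1311]] [[335.0, 383.0]]
20 1.0 [[328.0, 429.0], [312.0, 413.0], [288.0, 390.0], [258.0, 361.0]]
20 1.57 [[328.0, 429.0], [329.0, 412.0], [330.0, 387.0], [331.0, 355.0]]
35 1.0 [[327.0, 409.0], [312.0, 397.0], [288.0, 379.0], [258.0, 356.0]]
35 1.57 [[327.0, 409.0], [328.0, 392.0], [329.0, 367.0], [330.0, 335.0]]
46 1.0 [[323.0, 395.0], [308.0, 385.0], [285.0, 371.0], [257.0, 352.0]]
46 1.57 [[323.0, 395.0], [324.0, 378.0], [324.0, 352.0], [326.0, 320.0]]
60 1.0 [[313.0, 378.0], [300.0, 371.0], [280.0, 361.0], [255.0, 348.0]]
60 1.57 [[313.0, 378.0], [313.0, 361.0], [314.0, 336.0], [315.0, 303.0]]
grasp [[306. 342.]]
```

The projections put the crank at about 20° with the handle upright, but outside the -y finger: the grip slipped out of the pads and the finger's back is pushing it against its stop. I'll back off inward, rise, and re-locate the handle.

```bash
python3 -m handwheel '[8,3,0,0,16,6,0,0,20,8,0,0,22,9,-10,0,22,9,-40,0,22,9,-65,0,22,9,-75,0,22,9,-75,0]'
python3 -m handwheel '[20,0,0,0,65,0,0,0,110,0,0,0,130,0,0,0,130,0,0,0]' 85
python3 - <<'E'
from h import *
a=read_camera("scene"); b=read_camera("top"); cv2.imwrite("pics/s5.png",a); cv2.imwrite("pics/t5.png",b)
to(.591,-.03,.198,-133.7)
for n,im,roi in(("scene",a,(260,390,140,260)),("top",b,(280,370,150,240))):
    try:print(n,[np.round(x,1) for x in axis(big(mask(im,172,6,150,90),roi))])
    except Exception as e:print(n,e)
a,b=a[120:270,240:400],b[140:250,250:370]
f=lambda i:cv2.resize(i,(400,int(i.shape[0]*400/i.shape[1])),interpolation=cv2.INTER_CUBIC)
a,b=f(a),f(b); c=np.zeros((max(len(a),len(b)),800,3),np.uint8); c[:len(a),:400]=a; c[:len(b),400:]=b
cv2.imwrite("pics/crop5.png",c)
E
```

```text
clock: 8.05
eef_pos: [0.6102, 0.0036, 0.2547]
orientation: [-1.237, 2.887, 0.0]
wrist_force: [-0.0, 0.6, -1.0]
opening: 0.118
grip_force: 0.0
clock: 8.68
eef_pos: [0.5197, -0.0915, 0.2539]
orientation: [-1.235, 2.888, 0.001]
wrist_force: [0.1, -0.4, 1.0]
opening: 0.99
grip_force: 0.0
shift [-92.5  -9.4  74.1] yaw 0.0827393688140603 xang -133.62 F [-0.4 -0.8 -0.2] t 8.78 joints [ 0.21 -0.15 -0.05 -0.   -1.66 -0.97] tilt [ 0.     0.001 -1.   ]
scene [array([322.8, 192.3]), array([323.1, 182.9]), array([322.5, 203. ]), np.int64(135)]
top [array([321.8, 176.4]), array([324.2, 172.1]), array([319.2, 181.1]), np.int64(76)]
```

View pics/crop5.png

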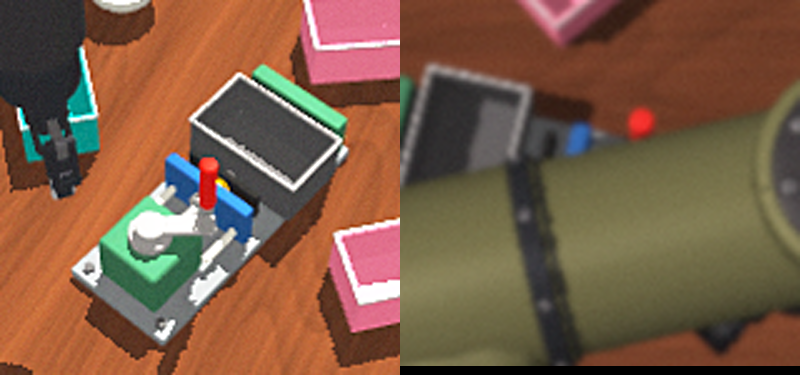

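The handle now stands upright with the red at crop (207,183), and the jaw is still clear of the tin. Next is its exact position.

Run:
```python
from h import *
c=np.array([.591,-.03])
for n,p,z in (("scene",(322.8,192.3),.182),("scene",(322.9,184.5),.213),("scene",(322.5,203),.147),("top",(321.8,176.4),.21)):
    q=plane(n,p,z); d=q[:2]-c; print(n,q.round(4),np.hypot(*d),np.degrees(np.arctan2(d[1],d[0])))
```

```text
scene [0.6421 0.0032 0.182 ] 0.06097907557587842 33.0040354739524
scene [0.6407 0.005  0.213 ] 0.0607868757570232 35.17894800175943
scene [ 0.6464 -0.0054  0.147 ] 0.06059060645424444 23.950017519316496
top [ 0.6432 -0.0008  0.21  ] 0.05981946108001486 29.252530951734887
```

```bash
python3 -m handwheel '[0,0,0,-10,0,0,0,-20,0,0,0,-30,0,0,0,-40,0,0,0,-50,0,0,0,-60,0,0,0,-70,0,0,0,-80,0,0,0,-90,0,0,0,-100]' 60
python3 -m handwheel '[0,0,0,-10,0,0,0,-20,0,0,0,-30,0,0,0,-40,0,0,0,-50,0,0,0,-60,0,0,0,-64,0,0,0,-64]' 
python3 -c "
from h import *
to(.643,.0,.188,30)"
```

```text
clock: 10.02
eef_pos: [0.5208, -0.09, 0.2533]
orientation: [3.01, -0.898, -0.002]
wrist_force: [-0.1, -0.3, -0.2]
opening: 0.704
grip_force: 0.0
clock: 11.02
eef_pos: [0.5207, -0.0902, 0.2534]
orientation: [-3.031, -0.823, 0.002]
wrist_force: [0.3, 0.5, 0.2]
opening: 0.701
grip_force: 0.0
shift [151.2 -15.8  83.9] yaw 0.39174396896717667 xang 30.39 F [0.3 0.5 0.2] t 11.03 joints [ 0.21 -0.15 -0.05 -0.   -1.66  1.89] tilt [-0.001 -0.001 -1.   ]
```

```bash
python3 -m handwheel '[35,-4,0,0,80,-9,0,0,125,-14,0,0,148,-16,0,0,151,-16,0,0,151,-16,25,0,151,-16,55,0,151,-16,78,0,151,-16,84,0,151,-16,84,0]'
python3 -m handwheel '[0,0,0,0,0,0,0,0,0,0,0,0,0,0,0,0,0,0,0,0,0,0,0,0]' 0 80
python3 - <<'E'
from h import *
to(.643,.0,.188,30)
b=read_camera("scene"); cv2.imwrite("pics/s6.png",b)
cv2.imwrite("pics/crop6.png",cv2.resize(b[100:250,240:400],(640,600),interpolation=cv2.INTER_CUBIC))
E
```

```text
clock: 12.28
eef_pos: [0.6424, -0.001, 0.1708]
orientation: [3.032, 0.822, 0.001]
wrist_force: [0.1, -0.3, 0.2]
opening: 0.7
grip_force: 0.0
clock: 13.02
eef_pos: [0.6429, -0.001, 0.1713]
orientation: [3.031, 0.823, 0.003]
wrist_force: [0.4, -1.4, 5.0]
opening: 0.19
grip_force: 77.9
shift [ 0.6 -0.8  2. ] yaw 0.3722944703105213 xang 30.37 F [ 0.4 -1.4  5. ] t 13.03 joints [ 0.31  0.15  0.1   0.   -1.51  1.79] tilt [ 0.001  0.001 -1.   ]
```

View pics/crop6.png

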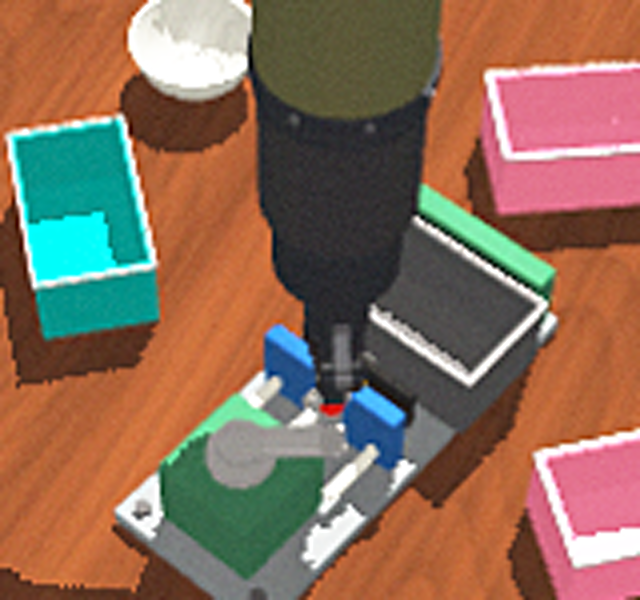

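The grip is held (opening 0.19 at 78 N). I'll wind with yaw following the crank, starting with a short test arc.

```bash
python3 -m handwheel '[-0.7,9.4,0,9,-2.9,18.5,0,18,-6.5,27.2,0,27,-11.5,35.3,0,36]'
python3 -c "
from h import *
c=np.array([.591,-.03]);s=monitor.state();d=s['eef_pos'][:2]-c;r=np.hypot(*d);u=d/r;t=np.array([u[1],-u[0]]);print('R',r,'ang',np.degrees(np.arctan2(d[1],d[0])),'Frad',s['wrist_force'][:2]@u,'Ftan cw',s['wrist_force'][:2]@t,s['wrist_force'],s['opening'])
to(.643,.0,.188,30)"
```

```text
clock: 13.58
eef_pos: [0.6505, -0.0341, 0.1712]
orientation: [-3.133, 0.158, -0.002]
wrist_force: [-5.4, 10.9, 9.1]
opening: 0.19
grip_force: 78.8
R 0.059633765483487054 ang -3.9698370678558588 Frad -6.160549918126555 Ftan cw -10.533833190127194 [-5.4164975  10.93506158  9.13363589] 0.19016483993729053
shift [-10.9 -33.2   2.1] yaw -35.77089488355335 xang -5.77 F [-5.4 10.9  9.1] t 13.57 joints [ 0.25  0.18  0.12 -0.   -1.52  1.22] tilt [ 0.001 -0.005 -1.   ]
```

```bash
cat >> h.py <<'E'
def st():
    c=np.array([.591,-.03]);s=monitor.state();d=s['eef_pos'][:2]-c;r=np.hypot(*d);u=d/r;t=np.array([u[1],-u[0]]);f=s['wrist_force'][:2]
    M=R.from_rotvec(s["orientation"]).as_matrix()
    print('R %.4f ang %.1f xang %.1f Frad %.1f Ftan(cw) %.1f'%(r,np.degrees(np.arctan2(d[1],d[0])),np.degrees(np.arctan2(M[1,0],M[0,0])),f@u,f@t),s['wrist_force'].round(1),'open %.3f j6 %.2f t %.2f'%(s['opening'],s['joint_positions'][5],s['clock']))
E
python3 -m handwheel '[-0.7,9.4,0,9,-2.9,18.5,0,18,-6.5,27.2,0,27,-11.5,35.3,0,36,-17.6,42.4,0,45,-24.7,48.5,0,54,-33,53.5,0,63,-41.8,57,0,72]'
python3 -c "
from h import *
st()"
```

```text
clock: 14.58
eef_pos: [0.6057, -0.0873, 0.1712]
orientation: [-2.439, 1.968, -0.006]
wrist_force: [8.6, 6.9, 3.6]
opening: 0.188
grip_force: 78.3
R 0.0592 ang -75.6 xang -77.8 Frad -4.5 Ftan(cw) -10.0 [8.6 6.9 3.6] open 0.188 j6 0.03 t 14.57
```

```bash
python3 -m handwheel '[-0.7,9.4,0,9,-2.9,18.5,0,18,-6.5,27.2,0,27,-11.5,35.3,0,36,-17.6,42.4,0,45,-24.7,48.5,0,54,-33,53.5,0,63,-41.8,57,0,72]'
python3 -c "
from h import *
st()"
```

```text
clock: 15.58
eef_pos: [0.541, -0.0612, 0.1713]
orientation: [-0.813, 3.028, -0.004]
wrist_force: [12.8, -4.7, -0.6]
opening: 0.188
grip_force: 78.0
R 0.0590 ang -148.1 xang -149.9 Frad -8.3 Ftan(cw) -10.8 [12.8 -4.7 -0.6] open 0.188 j6 -1.30 t 15.57
```

```bash
python3 -m handwheel '[-1.2,9.4,0,9,-3.4,18.5,0,18,-7,27.2,0,27,-12,35.3,0,36,-18.1,42.4,0,45,-25.2,48.5,0,54,-33.5,53.5,0,63,-42.3,57,0,72]'
python3 -c "
from h import *
st()"
```

```text
clock: 16.58
eef_pos: [0.5451, 0.0069, 0.1712]
orientation: [-1.126, -2.932, 0.009]
wrist_force: [-4.7, -8.3, 7.5]
opening: 0.194
grip_force: 78.7
R 0.0589 ang 141.2 xang 138.0 Frad -1.5 Ftan(cw) -9.4 [-4.7 -8.3  7.5] open 0.194 j6 -2.69 t 16.57
```

Still free at about 7.8 rad. The wrist is near its limit, and the grip spins freely, so I'll unwind the wrist half a turn while still holding it.

```bash
python3 -m handwheel '[0,0,0,-9,0,0,0,-18,0,0,0,-27,0,0,0,-36,0,0,0,-45,0,0,0,-54,0,0,0,-63,0,0,0,-72,0,0,0,-81,0,0,0,-90]' 0 50
python3 -c "
from h import *
st()"
python3 -m handwheel '[0,0,0,-9,0,0,0,-18,0,0,0,-27,0,0,0,-36,0,0,0,-45,0,0,0,-54,0,0,0,-63,0,0,0,-72,0,0,0,-81,0,0,0,-90]'
python3 -m handwheel '[0,0,0,0,0,0,0,0,0,0,0,0]' 0 80
python3 -c "
from h import *
st()"
```

```text
clock: 17.82
eef_pos: [0.5459, 0.0092, 0.1712]
orientation: [1.295, -2.862, 0.001]
wrist_force: [-3.5, -1.0, 7.6]
opening: 0.188
grip_force: 78.7
R 0.0597 ang 139.0 xang -131.3 Frad 2.0 Ftan(cw) -3.0 [-3.5 -1.   7.6] open 0.188 j6 -1.11 t 17.82
clock: 19.08
eef_pos: [0.5449, 0.0089, 0.1712]
orientation: [2.938, -1.108, -0.003]
wrist_force: [-7.5, -0.5, 9.1]
opening: 0.192
grip_force: 78.9
clock: 19.45
eef_pos: [0.5449, 0.0089, 0.1712]
orientation: [2.935, -1.116, -0.003]
wrist_force: [-7.9, -1.1, 9.8]
opening: 0.185
grip_force: 79.2
R 0.0603 ang 139.9 xang -41.6 Frad 5.3 Ftan(cw) -5.9 [-7.9 -1.1  9.8] open 0.185 j6 0.46 t 19.45
```

```bash
python3 -m handwheel '[0.7,-9.4,0,9,2.9,-18.5,0,18,6.5,-27.2,0,27,11.5,-35.3,0,36]'
python3 -c "
from h import *
st()"
```

```text
clock: 19.95
eef_pos: [0.5763, 0.0285, 0.1711]
orientation: [2.441, -1.973, -0.005]
wrist_force: [-12.0, 0.6, 11.5]
opening: 0.189
grip_force: 79.6
R 0.0604 ang 104.1 xang -77.9 Frad 3.5 Ftan(cw) -11.5 [-12.    0.6  11.5] open 0.189 j6 -0.18 t 19.95
```

```bash
python3 -m handwheel '[0.7,-9.4,0,9,2.9,-18.5,0,18,6.5,-27.2,0,27]'
python3 -c "
from h import *
st()"
python3 -m handwheel '[0.7,-9.4,0,9,2.9,-18.5,0,18,6.5,-27.2,0,27]'
python3 -c "
from h import *
st()"
```

```text
clock: 20.32
eef_pos: [0.6049, 0.0291, 0.1711]
orientation: [1.915, -2.489, -0.005]
wrist_force: [-9.6, 5.9, 10.4]
opening: 0.187
grip_force: 79.6
R 0.0607 ang 76.8 xang -104.8 Frad 3.5 Ftan(cw) -10.7 [-9.6  5.9 10.4] open 0.187 j6 -0.64 t 20.32
clock: 20.7
eef_pos: [0.63, 0.017, 0.1712]
orientation: [-1.283, 2.868, 0.006]
wrist_force: [-9.4, 9.1, 10.2]
opening: 0.193
grip_force: 79.6
R 0.0610 ang 50.3 xang -131.8 Frad 1.0 Ftan(cw) -13.0 [-9.4  9.1 10.2] open 0.193 j6 -1.07 t 20.70
```

```bash
python3 -m handwheel '[0.7,-9.4,0,9,2.9,-18.5,0,18]'
python3 -c "
from h import *
st()"
```

```text
clock: 20.95
eef_pos: [0.6422, 0.0034, 0.1711]
orientation: [-0.819, 3.032, 0.008]
wrist_force: [-7.8, 11.6, 10.0]
opening: 0.188
grip_force: 79.6
R 0.0612 ang 33.1 xang -149.8 Frad -0.1 Ftan(cw) -14.0 [-7.8 11.6 10. ] open 0.188 j6 -1.36 t 20.95
```

```bash
python3 -m handwheel '[0.7,-9.4,0,9,2.9,-18.5,0,18,6.5,-27.2,0,27]'
python3 -c "
from h import *
st()"
```

```text
clock: 21.32
eef_pos: [0.6517, -0.0217, 0.1712]
orientation: [-0.09, 3.137, 0.012]
wrist_force: [-2.8, 16.2, 7.9]
opening: 0.189
grip_force: 79.5
R 0.0612 ang 7.7 xang -176.7 Frad -0.6 Ftan(cw) -16.4 [-2.8 16.2  7.9] open 0.189 j6 -1.78 t 21.32
```

16.4 N, so it's snug. I'll hold to check the residual, then release and rise.

```bash
python3 -m handwheel '[0,0,0,0,0,0,0,0,0,0,0,0,0,0,0,0]'
python3 -c "
from h import *
st()"
python3 -m handwheel '[0,0,0,0,0,0,0,0,0,0,0,0,0,0,0,0,0,0,0,0,0,0,0,0]' 60
python3 -m handwheel '[0,0,-15,0,0,0,-40,0,0,0,-70,0,0,0,-95,0,0,0,-110,0,0,0,-110,0]'
python3 - <<'E'
from h import *
st(); im=read_camera("scene")
cv2.imwrite("pics/crop7.png",cv2.resize(im[100:250,240:400],(640,600),interpolation=cv2.INTER_CUBIC))
E
```

```text
clock: 21.82
eef_pos: [0.6518, -0.023, 0.1713]
orientation: [-0.097, 3.136, 0.008]
wrist_force: [0.2, 11.1, 7.0]
opening: 0.192
grip_force: 79.3
R 0.0612 ang 6.6 xang -176.5 Frad 1.4 Ftan(cw) -11.0 [ 0.2 11.1  7. ] open 0.192 j6 -1.78 t 21.82
clock: 22.58
eef_pos: [0.6509, -0.0268, 0.1702]
orientation: [0.092, -3.14, -0.0]
wrist_force: [0.1, -0.5, -0.2]
opening: 0.703
grip_force: 0.0
clock: 23.32
eef_pos: [0.6513, -0.0266, 0.2818]
orientation: [-0.092, 3.138, 0.001]
wrist_force: [0.8, 0.3, 0.3]
opening: 0.703
grip_force: 0.0
R 0.0604 ang 3.2 xang -176.6 Frad 0.8 Ftan(cw) -0.3 [0.8 0.3 0.3] open 0.703 j6 -1.78 t 23.32
```

View pics/crop7.png

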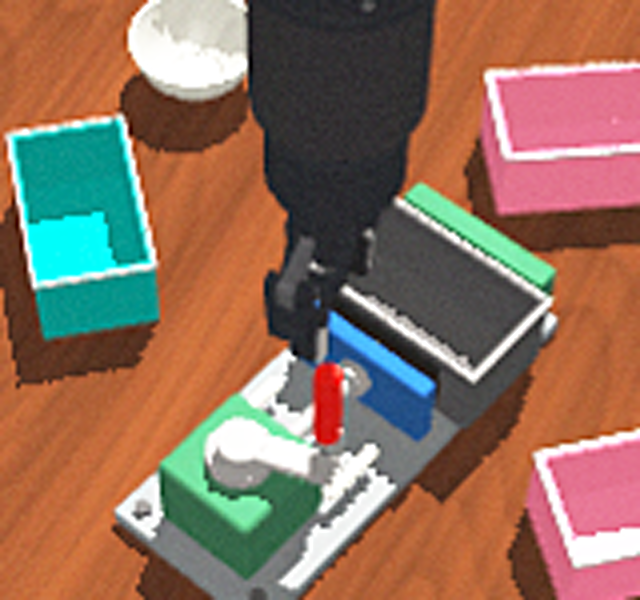

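The handle stands free and upright at crop (328,400). The jaw and pad press on the tin, which sits flat against the fence, and the fingers are clear above. Both force and angle estimates give about 65–70 N, so I'm handing in.

```bash
python3 -c "
from workcell import env
print(env.sign_off())"
```

```text
the job is handed in; nothing more can be done
None
```

I handed the job in with the handle upright and the tin flat and clamped at an estimated 65–70 N (16.4 N at the handle). In the first half turn the handle slipped out of the fingers, which pushed it round from outside, so I re-gripped it there. I judged "upright" from the pictures only, and the hand-in returned no verdict.

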